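# Put the baking pieces away in their drawer bins

### The job

Put away the washed baking pieces that stand on the dark baking sheet: the two piping nozzles, the round cutter and the little pudding mould each go into the wooden bin that already holds one of the same kind. Leave each standing flat on the bin's floor, the same way up as it stands now; set it down rather than dropping it, and do not knock over the pieces that are already in the bins.

Things in the scene. Friction and masses are not known exactly. Their poses are not given: they have to be found in the camera images.
- large_nozzle: loose plain steel piping nozzle, a cone 55 mm tall on its wide end: 36 mm wide, straight for the lowest 14 mm, then tapering to a 16 mm tip. 24 to 42 g. Origin: centre of its underside, z up along its round axis. Stands on a dark steel baking sheet (240 x 360 mm, fixed, floor 4 mm above the worktop, rim 14 mm high) right (-y) of the bins.
- small_nozzle: loose plain steel piping nozzle, a cone 43 mm tall on its wide end: 28 mm wide, straight for the lowest 14 mm, then tapering to a 9 mm tip. 18 to 31 g. Origin: centre of its underside, z up along its round axis. Stands on the sheet; the pieces' places there are shuffled.
- cutter: loose plain round steel pastry cutter: a ring open at both ends, 52 mm outside (55 mm over the bead at the top edge), 34 mm tall, wall 3 mm. 36 to 63 g. Origin: centre of its underside, z up along its round axis. Stands on the sheet, where a white kitchen timer (56 mm wide, 39 mm tall) and a glass salt shaker (41 mm wide, 73 mm tall) stand too; they are not part of the job.
- mould: loose small aluminium pudding mould, a cup with a closed bottom, mouth up: 42 mm wide at the foot, 52 mm at the mouth (55 mm over its bead), 48 mm tall. 48 to 84 g. Origin: centre of its underside, z up along its round axis. Stands on the sheet. All things there, timer and shaker too, have centres at least 85 mm apart (sideways or fore and aft).
- nozzle_bin: the fixed open bamboo bin in which a piping nozzle already stands; 180 (x) x 114 (y) x 40 mm high, walls and floor 5 mm (inside 170 x 104 mm, floor 5 mm above the worktop). Origin: centre of its underside, on the worktop; x along its length, away from the robot (within 0.1 rad), y across. The three bins look alike and stand side by side in any order, left (+y) of the sheet.
- cutter_bin: the fixed open bamboo bin in which a round cutter already stands; 180 (x) x 114 (y) x 40 mm high, walls and floor 5 mm (inside 170 x 104 mm, floor 5 mm above the worktop). Origin: centre of its underside, on the worktop; x along its length, away from the robot (within 0.1 rad), y across. One of three alike.
- mould_bin: the fixed open bamboo bin in which a pudding mould already stands; 180 (x) x 114 (y) x 40 mm high, walls and floor 5 mm (inside 170 x 104 mm, floor 5 mm above the worktop). Origin: centre of its underside, on the worktop; x along its length, away from the robot (within 0.1 rad), y across. One of three alike.
- stored_nozzle: loose steel piping nozzle, 32 mm wide at the foot and 50 mm tall, already put away: stands in the far part of its bin, about 50 mm beyond (+x of) the bin's centre. The nearer part is free. Origin: centre of its underside, z up along its round axis.
- stored_cutter: loose round cutter like the other (52 mm, 34 mm tall), already put away: stands about 50 mm beyond the centre of its bin, in the far part; the nearer part is free. Origin: centre of its underside, z up along its round axis.
- stored_mould: loose pudding mould like the other (mouth up, 52 mm, 48 mm tall), already put away: stands about 50 mm beyond the centre of its bin, in the far part; the nearer part is free. Origin: centre of its underside, z up along its round axis.

How it is judged:
By the outcome, as a careful person would: the job done as asked, in the order asked, and still so for the second after the job is handed in, with the robot touching nothing.
It also fails if it takes over 102 s, if anything falls off the work surface, if the arm or the gripper's body presses on something with over 40 N, if the wrist force passes 120 N, or if a joint passes its speed limit or range.

### The arm

A 6-joint arm with a two-finger parallel gripper is mounted at the origin on the work surface. World frame = base frame: x ahead of the robot, y to its left, z up, the work surface at z = 0. Lengths are in m, angles in rad, forces in N, time in s.
With the tool pointing down it reaches from about 0.25 to 0.775 m from the base axis. Payload 4 kg.
Tool frame: the origin (TCP) lies midway between the tips of the shut fingers; the grasp point (between the pads) lies 19 mm behind it; z points along the fingers, y is the direction in which the jaws open and shut (so a half turn about z gives the same grasp; the last joint's range is limited). The gripper opens to 94 mm and grips with 3 to 60 N. Pads are 16 mm wide; open, the fingers measure 119 mm over their backs; the gripper's body (75 mm by 177 mm) begins 78 mm behind the grasp point.
Start: joints at [1.097, 0.087, 1.371, -0, 1.684, -0.103], TCP at [0.199, 0.513, 0.206] pointing down, gripper open.
Joint ranges: [-3.1, 3.1], [-0.76, 2.03], [0.27, 2.55], [-1.08, 4.22], [0.17, 2.65], [-2.57, 2.57]. Speed limits (rad/s): [2.79, 2.79, 3.14, 3.14, 3.14, 3.14].

### API

Orientations are given as [roll, pitch, yaw] about the fixed x, y, z axes, in that order (R = Rz(yaw) Ry(pitch) Rx(roll)).
In Python, from bench import robot, cams gives the robot as it stands.
- The arm moves only by the tool step_arm, never from a script. Its argument "plan" is a list that holds one entry, the list of rows, each a list of 5 numbers: the shift along the world's x, y, z in mm, then the turn about the world's z in rad, then the opening in per cent of the stroke, from 0 (shut) to 100 (fully open). In form: [[[tx, ty, tz, turn, fingers], ...]]. A call has 1 to 8 rows; each row is the pose to reach, as a shift and turn from the pose commanded when the call began; what a row does not reach only later rows make up. A row lasts 1/12 s, in which the tool goes at most 41.7 mm and 7.16 degrees, less where a joint would pass 70% of its speed; a pose out of reach is approached as far as the arm can. A call with a gripper value outside its range is refused whole. The fingers move at their own pace and stop on an object; the grip force is fixed at half the most. Time passes only in rows, so rows that repeat a pose let the fingers close. It gives the time, the measured TCP pose, the force and the opening at its end, in the units of the state.
- robot.get_obs(): the state, without advancing time (a new reading comes with each control period).
- cams.snapshot(name): name is "side" or "top" or "wrist"; returns a dict with "frame" (384x512x3 uint8, red, green, blue), "camera_matrix" (3x3 intrinsics, pixels), "origin" and "attitude" of the camera in the world; the wrist camera has in their place "T_tool_cam" (4x4, takes a point from camera to tool coordinates, whose origin is the TCP and whose axes are the flange's). Camera axes: x right, y down, z forward; pixel columns grow to the right and rows downward; lengths in m; the calibration is good to about 2 mm. A picture is of the moment at which its call begins: read the wrist's pose just before it. There is no depth.
- robot.close_job(): hands the job in, once; it reports no verdict.
The state is a dict: "time": time; "joint_positions": joint angles; "qvel": joint speeds; "joint_torque": joint torques, N m; "tool_pos": TCP position; "ee_rot": TCP orientation; "wrist_force": force on the tool from outside, world axes, zero at the start; "wrist_torque": the same for the moment, N m; "width": finger opening in m.
Only numpy, scipy, OpenCV 4.12 (cv2) and the standard library are available. Lean on these libraries where they do the work, as an engineer would, in place of code of your own. Each camera call takes 0.05 s, during which the arm holds its last target. There are 200 camera calls.

## Working session

There is one attempt and no reset: what is moved stays moved. The work goes in short steps, Python scripts to look and compute and a tool call to move; the robot and the scene stay as the last step left them, time stands still between calls to the robot, and variables do not carry over. Pictures are saved under pics/ and viewed, about 12 in all and at most 16, crops included, and the job is handed in when it is done.

Besides the shell and the picture viewer there is one more tool, called by a JSON object that holds its "op" and its "data", one argument or row to a line. step_arm: Moves the arm, as the interface text tells. Its arguments: {"type":"object","properties":{"plan":{"type":"array"}},"required":["plan"]}

```bash
mkdir -p pics
cat > h.py <<'E'
import numpy as np, cv2
from bench import robot, cams
from scipy.spatial.transform import Rotation as R
def snap(name,fn):
    s=cams.snapshot(name); cv2.imwrite('pics/'+fn,s['frame'][:,:,::-1]); return s
def ray(s,u,v,z):
    K=np.array(s['camera_matrix']); d=np.linalg.inv(K)@[u,v,1]
    A=np.array(s['attitude']); A=A if A.shape==(3,3) else R.from_euler('xyz',A).as_matrix()
    d=A@d; o=np.array(s['origin']); return o+d*(z-o[2])/d[2]
E
python3 - <<'E'
from h import *
print(robot.get_obs())
import pickle
S={n:snap(n,n+'0.png') for n in('top','side')}
pickle.dump(S,open('s0.pkl','wb'))
for n in S: print(n,{k:v for k,v in S[n].items() if k!='frame'})
im=np.hstack([S['top']['frame'],S['side']['frame']])
cv2.imwrite('pics/t0big.png',cv2.resize(S['top']['frame'],(800,600))[:,:,::-1])
E
```

```text
{'time': 0.0, 'joint_positions': array([ 1.09690982e+00,  8.79921841e-02,  1.37222147e+00, -4.80219247e-06,
        1.68358167e+00, -1.03093829e-01]), 'qvel': array([-2.15242445e-04,  7.48114413e-04, -9.73758845e-04, -6.92416099e-05,
        2.09274378e-04, -1.02573686e-03]), 'joint_torque': array([-2.66523653e-03, -3.40184498e+01, -3.02422893e+01,  7.14936526e-02,
        3.32705432e-02, -1.88491445e-04]), 'tool_pos': array([0.19905359, 0.51214539, 0.20430048]), 'ee_rot': array([-3.13940119e+00, -2.21931806e-04,  2.77079920e+00]), 'wrist_force': array([ 0.0773102 ,  0.1302657 , -0.51517445]), 'wrist_torque': array([ 0.01451215, -0.00402576, -0.02104071]), 'width': 0.09379890406485882}
top {'camera_matrix': array([[424.04631208,   0.        , 259.04141529],
       [  0.        , 424.04631208, 194.62683763],
       [  0.        ,   0.        ,   1.        ]]), 'origin': array([0.46013089, 0.03245244, 1.01317583]), 'attitude': array([-3.07222057e+00, -7.40338009e-04, -1.56972684e+00])}
side {'camera_matrix': array([[495.20822209,   0.        , 261.13019448],
       [  0.        , 495.20822209, 199.7073264 ],
       [  0.        ,   0.        ,   1.        ]]), 'origin': array([ 0.34082901, -0.94768743,  0.71446503]), 'attitude': array([-2.17223663, -0.02172907, -0.17135764])}
```

View pics/t0big.png

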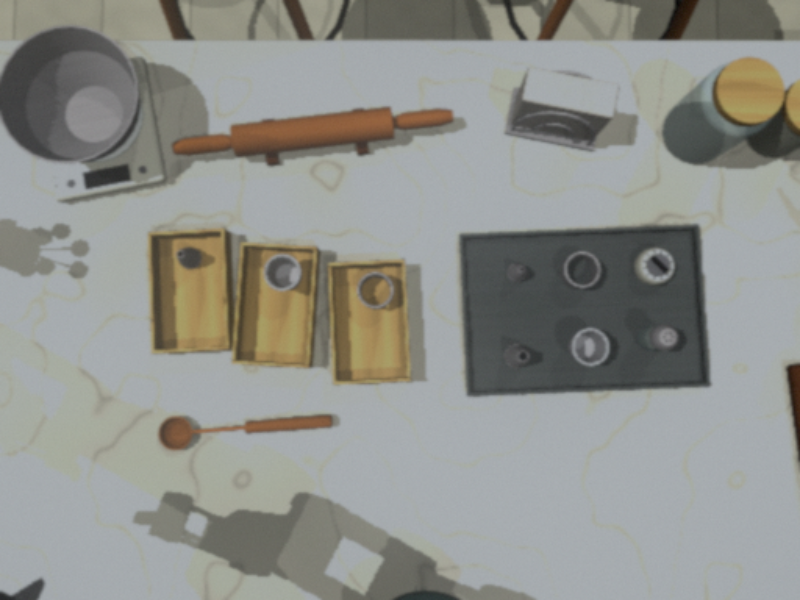

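View pics/side0.png

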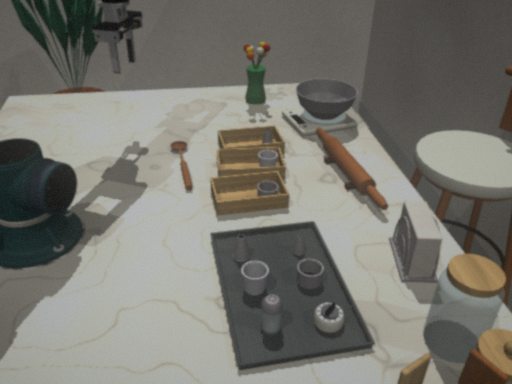

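Top view (800x600 scale): the bins, left to right, are nozzle (190,290), mould (277,305) and cutter (370,320). On the sheet are the large nozzle (520,355), small nozzle (518,271), cutter (582,270), mould (590,347), timer (655,265) and shaker (665,338). The side view agrees: the mould at (255,277) is taller than the cutter at (310,273).

Run:
```python
from h import *
import pickle
S=pickle.load(open('s0.pkl','rb')); t=S['top']; f=t['frame']
# bins: bamboo colour
hsv=cv2.cvtColor(f,cv2.COLOR_RGB2HSV)
m=((hsv[...,1]>80)&(hsv[...,0]>8)&(hsv[...,0]<30)).astype(np.uint8)*255
m[:140]=0;m[255:]=0;m[:,280:]=0
m=cv2.morphologyEx(m,cv2.MORPH_OPEN,np.ones((2,2)))
for c in cv2.findContours(m,cv2.RETR_EXTERNAL,cv2.CHAIN_APPROX_NONE)[0]:
    if cv2.contourArea(c)<300: continue
    P=np.array([ray(t,*p,0.04)[:2] for p in c[:,0]],np.float32)
    print('bin',cv2.minAreaRect(P*1000),cv2.boundingRect(c))
a=f[135:260,285:465]; b=f[140:240,85:275]
cv2.imwrite('pics/c1.png',cv2.resize(a,None,fx=4.4,fy=4.4,interpolation=cv2.INTER_CUBIC)[:,:,::-1])
for (u,v,z,n) in [(520,355,.059,'L tip'),(518,271,.047,'S tip'),(582,270,.038,'cut'),(590,347,.052,'mould'),(190,258,.055,'stN'),(283,273,.053,'stM'),(377,290,.039,'stC')]:
    print(n,np.round(ray(t,u*.64,v*.64,z)*1000))
```

```text
bin ((500.80523681640625, 83.41661834716797), (177.43283081054688, 113.31300354003906), 2.770188331604004) (211, 168, 52, 78)
bin ((539.0171508789062, 288.15789794921875), (253.29981994628906, 196.2890167236328), 86.51345825195312) (96, 147, 109, 89)
L tip [ 453. -134.   59.]
S tip [ 576. -134.   47.]
cut [ 579. -231.   38.]
mould [ 465. -236.   52.]
stN [594. 345.  55.]
stM [572. 209.  53.]
stC [549.  73.  39.]
```

View pics/c1.png

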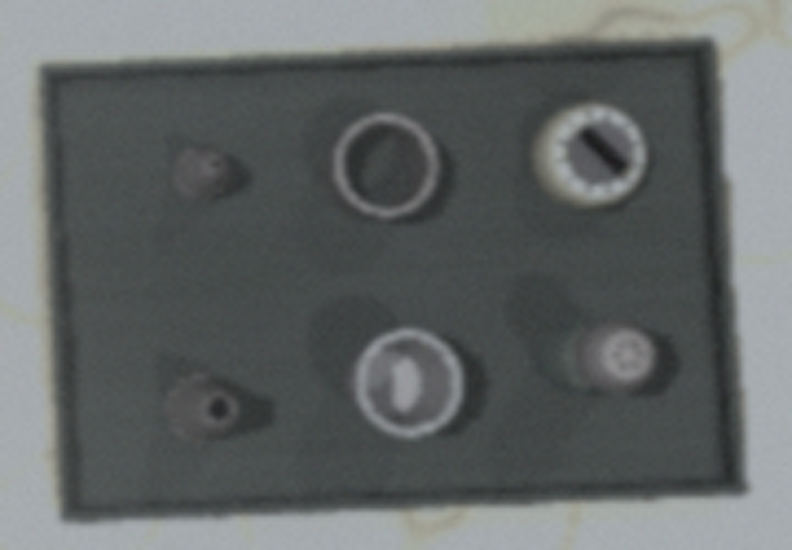

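Sheet crop (4.4x): L tip (219,408), S tip (214,166), cutter rim centre (386,165), mould rim centre (410,383).

Run:
```python
from h import *
import pickle
S=pickle.load(open('s0.pkl','rb')); t=S['top']
for (u,v,z,n) in [(219,408,.059,'L tip'),(197,407,.008,'L base'),(214,167,.047,'S tip'),(200,174,.008,'S base'),(386,165,.038,'cut'),(410,383,.052,'mould')]:
    print(n,np.round(ray(t,285+u/4.4-.4,135+v/4.4-.4,z)*1000))
for n,c in [('noz',[(150,231),(227,229),(231,351),(154,353)]),('mould',[(244,243),(318,247),(310,366),(234,361)])]:
    P=np.array([ray(t,u*.64,v*.64,.04)[:2]*1000 for u,v in c],np.float32)
    print(n,cv2.minAreaRect(P),P.mean(0), np.arctan2(*(P[0]+P[1]-P[2]-P[3])[::-1]))
w=cams.snapshot('wrist'); print(w['T_tool_cam'].round(3).tolist(), w['camera_matrix'][0,0])
```

```text
L tip [ 453. -137.   59.]
L base [ 453. -135.    8.]
S tip [ 578. -138.   47.]
S base [ 579. -137.    8.]
cut [ 580. -230.   38.]
mould [ 466. -237.   52.]
noz ((547.314697265625, 348.01849365234375), (183.60531616210938, 114.13868713378906), 2.982919931411743) [547.3379  347.65622] 0.05607727
mould ((527.7607421875, 221.00413513183594), (111.50749969482422, 175.82125854492188), 86.7657241821289) [527.86926 220.58044] -0.061207652
[[0.0, -0.973, -0.233, 0.066], [1.0, 0.0, 0.001, 0.0], [-0.001, -0.233, 0.973, -0.179], [0.0, 0.0, 0.0, 1.0]] 340.6688863831285
```

{"op": "step_arm", "data": {
  "plan": [
    [[40, -40, 0, 0.125, 100], [80, -80, 0, 0.25, 100], [120, -120, 0, 0.37, 100], [150, -155, 0, 0.37, 100], [180, -190, 0, 0.37, 100], [210, -220, 0, 0.37, 100], [240, -250, 0, 0.37, 100], [265, -285, 0, 0.37, 100]]
  ]
}}

```text
time: 0.82
tool_pos: [0.4212, 0.2773, 0.2052]
ee_rot: [3.141, -0.0, 3.141]
wrist_force: [0.8, 0.5, -0.2]
width: 0.0937
```

{"op": "step_arm", "data": {
  "plan": [
    [[20, -38, 0, 0, 60], [35, -78, 0, 0, 60], [50, -118, 0, 0, 60], [65, -158, 0, 0, 60], [80, -198, 0, 0, 60], [90, -238, 0, 0, 60], [95, -278, 0, 0, 60], [99, -318, 0, 0, 60]]
  ]
}}

```text
time: 1.48
tool_pos: [0.5191, -0.0389, 0.205]
ee_rot: [3.141, -0.001, 3.141]
wrist_force: [0.8, 0.5, -0.0]
width: 0.0565
```

{"op": "step_arm", "data": {
  "plan": [
    [[0, -40, 0, 0, 60], [0, -80, 0, 0, 60], [0, -97, 0, 0, 60], [0, -97, 0, 0, 60], [0, -97, 0, 0, 60]]
  ]
}}

```text
time: 1.9
tool_pos: [0.5187, -0.1344, 0.2049]
ee_rot: [3.14, -0.001, 3.139]
wrist_force: [0.1, 0.3, 0.7]
width: 0.0565
```

```bash
cat >> h.py <<'E'
def wsnap(fn):
    o=robot.get_obs(); w=snap('wrist',fn)
    T=np.eye(4); T[:3,:3]=R.from_euler('xyz',o['ee_rot']).as_matrix(); T[:3,3]=o['tool_pos']
    T=T@w['T_tool_cam']; w['origin']=T[:3,3]; w['attitude']=T[:3,:3]
    print(o['time'],o['tool_pos'].round(4),o['ee_rot'].round(3),o['width']); return w
def proj(s,p):
    A=np.array(s['attitude']); A=A if A.shape==(3,3) else R.from_euler('xyz',A).as_matrix()
    q=s['camera_matrix']@(A.T@(np.array(p)-s['origin'])); return q[:2]/q[2]
E
python3 - <<'E'
from h import *
import pickle
w=wsnap('w1.png'); pickle.dump(w,open('w1.pkl','wb'))
for p in [(.453,-.136,.059),(.453,-.136,.004),(.578,-.138,.047),(.578,-.138,.004),(.58,-.23,.038),(.466,-.237,.052)]: print(p,proj(w,p).round(1))
E
```

```text
1.9 [ 0.5187 -0.1344  0.2049] [ 3.140e+00 -1.000e-03  3.139e+00] 0.056464038323083596
(0.453, -0.136, 0.059) [250.6 111.8]
(0.453, -0.136, 0.004) [250.9 111.8]
(0.578, -0.138, 0.047) [249.3 234.4]
(0.578, -0.138, 0.004) [249.7 221.5]
(0.58, -0.23, 0.038) [163.8 233.5]
(0.466, -0.237, 0.052) [145.2 126.1]
```

View pics/w1.png

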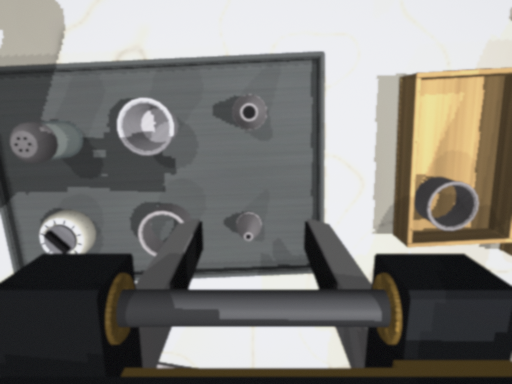

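The wrist view confirms the positions: L tip (249,112), S tip (248,237), mould rim (146,126), cutter rim (163,232). All are within about 3 mm of the top-view predictions. Picking the small nozzle first.

{"op": "step_arm", "data": {
  "plan": [
    [[25, -1, -25, 0, 60], [50, -3, -50, 0, 60], [62, -4, -80, 0, 60], [62, -4, -115, 0, 60], [62, -4, -145, 0, 60], [62, -4, -170, 0, 60], [62, -4, -188, 0, 60], [62, -4, -196, 0, 60]]
  ]
}}

```text
time: 2.62
tool_pos: [0.5789, -0.1348, 0.0058]
ee_rot: [3.139, -0.006, -3.14]
wrist_force: [-0.5, -0.0, 0.1]
width: 0.0564
```

{"op": "step_arm", "data": {
  "plan": [
    [[0, 0, 0, 0, 60], [0, 0, 0, 0, 10], [0, 0, 0, 0, 10], [0, 0, 0, 0, 10], [0, 0, 0, 0, 10], [0, 0, 0, 0, 10], [0, 0, 0, 0, 10]]
  ]
}}

```text
time: 3.2
tool_pos: [0.5819, -0.1382, 0.0109]
ee_rot: [-3.141, 0.002, 3.141]
wrist_force: [-0.6, 0.3, 3.5]
width: 0.0268
```

The width reads 26.8 mm instead of 28, so the pads caught the cone just above the straight part. Regripping about 4 mm lower.

{"op": "step_arm", "data": {
  "plan": [
    [[0, 0, 0, 0, 45], [0, 0, 0, 0, 45], [0, 0, -4, 0, 45], [0, 0, -5, 0, 45], [0, 0, -5, 0, 10], [0, 0, -5, 0, 10], [0, 0, -5, 0, 10], [0, 0, -5, 0, 10]]
  ]
}}

```text
time: 3.87
tool_pos: [0.581, -0.1379, 0.0043]
ee_rot: [3.142, -0.0, 3.141]
wrist_force: [0.0, -0.1, 0.7]
width: 0.0271
```

{"op": "step_arm", "data": {
  "plan": [
    [[0, 0, 0, 0, 10], [0, 0, 0, 0, 10], [0, 0, 0, 0, 10]]
  ]
}}

```text
time: 4.12
tool_pos: [0.581, -0.1379, 0.0044]
ee_rot: [3.141, -0.0, 3.141]
wrist_force: [0.6, -0.1, 0.7]
width: 0.0272
```

{"op": "step_arm", "data": {
  "plan": [
    [[0, 0, 10, 0, 10], [0, 0, 30, 0, 10], [0, 0, 60, 0, 10], [0, 0, 95, 0, 10], [0, 0, 120, 0, 10], [0, 0, 130, 0, 10], [0, 0, 130, 0, 10]]
  ]
}}

```text
time: 4.7
tool_pos: [0.5829, -0.1384, 0.1386]
ee_rot: [-3.14, 0.007, 3.141]
wrist_force: [0.5, -0.3, -1.0]
width: 0.0273
```

Run:
```python
from h import *
w=wsnap('w2.png')
```

```text
4.7 [ 0.5829 -0.1384  0.1386] [-3.14   0.007  3.141] 0.027327998452957705
```

View pics/w2.png

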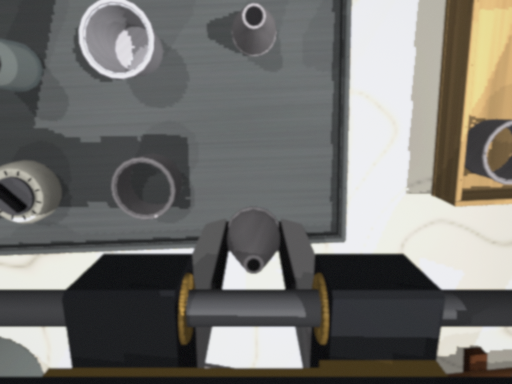

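The small nozzle is held upright, with its tip at (254,262). Carrying it to the nozzle bin.

{"op": "step_arm", "data": {
  "plan": [
    [[0, 15, 0, 0, 10], [-3, 50, 0, 0.02, 10], [-6, 90, 0, 0.05, 10], [-10, 130, 0, 0.054, 10], [-13, 170, 0, 0.054, 10], [-16, 210, 0, 0.054, 10], [-19, 250, 0, 0.054, 10], [-22, 290, 0, 0.054, 10]]
  ]
}}

```text
time: 5.42
tool_pos: [0.5563, 0.1548, 0.1312]
ee_rot: [-3.142, -0.006, -3.088]
wrist_force: [0.8, 0.2, -1.1]
width: 0.0269
```

{"op": "step_arm", "data": {
  "plan": [
    [[-3, 40, 0, 0, 10], [-6, 80, 0, 0, 10], [-9, 120, 0, 0, 10], [-12, 155, 0, 0, 10], [-15, 180, 0, 0, 10], [-15, 196, 0, 0, 10], [-15, 196, 0, 0, 10], [-15, 196, 0, 0, 10]]
  ]
}}

```text
time: 6.08
tool_pos: [0.5429, 0.348, 0.1323]
ee_rot: [-3.139, -0.003, -3.087]
wrist_force: [0.6, -0.3, -0.9]
width: 0.0273
```

Run:
```python
from h import *
w=wsnap('w3.png'); import pickle; pickle.dump(w,open('w3.pkl','wb'))
```

```text
6.0833 [0.5429 0.348  0.1323] [-3.139e+00 -3.000e-03 -3.087e+00] 0.02731908486926235
```

View pics/w3.png

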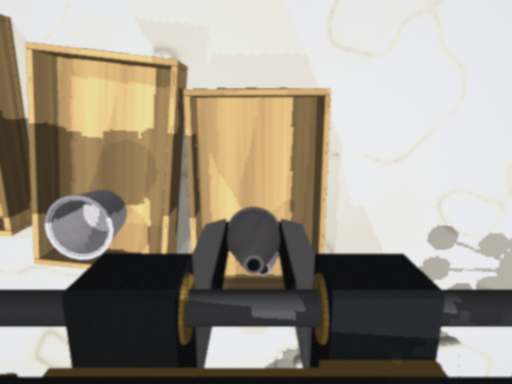

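The bin edges at (187..329) straddle the nozzle at 255, so it is centred and aligned. Lowering.

{"op": "step_arm", "data": {
  "plan": [
    [[0, 0, -20, 0, 10], [0, 0, -50, 0, 10], [0, 0, -80, 0, 10], [0, 0, -105, 0, 10], [0, 0, -116, 0, 10], [0, 0, -122, 0, 10], [0, 0, -125, 0, 10], [0, 0, -125, 0, 10]]
  ]
}}

```text
time: 6.8
tool_pos: [0.5449, 0.3477, 0.0103]
ee_rot: [3.141, 0.001, -3.089]
wrist_force: [1.1, 0.3, 0.1]
width: 0.0272
```

{"op": "step_arm", "data": {
  "plan": [
    [[0, 0, 0, 0, 10], [0, 0, 0, 0, 10]]
  ]
}}

```text
time: 6.97
tool_pos: [0.5454, 0.3487, 0.0117]
ee_rot: [3.14, 0.003, -3.089]
wrist_force: [-0.5, -0.1, -0.3]
width: 0.027
```

{"op": "step_arm", "data": {
  "plan": [
    [[0, 0, -2, 0, 10], [0, 0, -3, 0, 10], [0, 0, -4, 0, 10], [0, 0, -4, 0, 10]]
  ]
}}

```text
time: 7.3
tool_pos: [0.5439, 0.3482, 0.0054]
ee_rot: [3.142, -0.0, -3.088]
wrist_force: [-0.6, -0.2, 0.4]
width: 0.0272
```

{"op": "step_arm", "data": {
  "plan": [
    [[0, 0, -1, 0, 10], [0, 0, -1, 0, 10], [0, 0, -1, 0, 10]]
  ]
}}

```text
time: 7.55
tool_pos: [0.544, 0.3482, 0.0054]
ee_rot: [3.141, 0.0, -3.088]
wrist_force: [-1.9, -1.0, 5.8]
width: 0.0273
```

The upward force of 5.8 N shows it is on the floor. Releasing and rising.

{"op": "step_arm", "data": {
  "plan": [
    [[0, 0, 1, 0, 35], [0, 0, 1, 0, 50], [0, 0, 1, 0, 50], [0, 0, 5, 0, 50], [0, 0, 25, 0, 50], [0, 0, 60, 0, 50], [0, 0, 100, 0, 50], [0, -10, 130, 0, 50]]
  ]
}}

```text
time: 8.22
tool_pos: [0.5443, 0.3395, 0.1371]
ee_rot: [3.14, 0.002, -3.087]
wrist_force: [-0.1, -0.1, -0.1]
width: 0.0466
```

{"op": "step_arm", "data": {
  "plan": [
    [[-10, -40, 0, 0, 60], [-20, -80, 0, -0.054, 60], [-30, -120, 0, -0.054, 60], [-40, -160, 0, -0.054, 60], [-50, -200, 0, -0.054, 60], [-60, -240, 0, -0.054, 60], [-70, -280, 0, -0.054, 60], [-80, -320, 0, -0.054, 60]]
  ]
}}

```text
time: 8.88
tool_pos: [0.4632, 0.0165, 0.1346]
ee_rot: [-3.141, 0.001, 3.141]
wrist_force: [0.3, -0.6, 0.2]
width: 0.0565
```

{"op": "step_arm", "data": {
  "plan": [
    [[-5, -40, 0, 0, 60], [-8, -80, 0, 0, 60], [-10, -120, 0, 0, 60], [-10, -150, 0, 0, 60], [-10, -150, 0, 0, 60], [-10, -150, 0, 0, 60]]
  ]
}}

```text
time: 9.38
tool_pos: [0.4538, -0.1331, 0.1344]
ee_rot: [3.141, -0.0, 3.137]
wrist_force: [0.1, 0.6, -0.9]
width: 0.0565
```

Run:
```python
from h import *
print(robot.get_obs()['tool_pos'],robot.get_obs()['ee_rot'])
t=snap('top','t2.png'); f=t['frame']
a=np.hstack([f[135:245,85:185],f[135:245,290:390]])
cv2.imwrite('pics/c2.png',cv2.resize(a,None,fx=4,fy=4,interpolation=cv2.INTER_CUBIC)[:,:,::-1])
```

```text
[ 0.45379079 -0.13305569  0.13443489] [ 3.14094731e+00 -1.85731358e-04  3.13721778e+00]
```

View pics/c2.png

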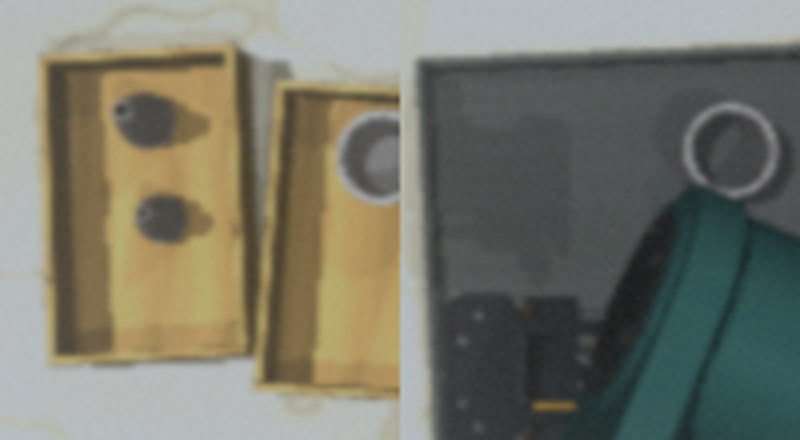

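The small nozzle stands in its bin at crop (165,218), with the stored nozzle untouched. Now the large nozzle.

{"op": "step_arm", "data": {
  "plan": [
    [[0, -2, -15, 0, 60], [0, -3, -45, 0, 60], [0, -3, -75, 0, 60], [0, -3, -100, 0, 60], [0, -3, -118, 0, 60], [0, -3, -126, 0, 60], [0, -3, -129, 0, 60], [0, -3, -129, 0, 60]]
  ]
}}

```text
time: 10.1
tool_pos: [0.454, -0.1336, 0.0056]
ee_rot: [3.141, -0.001, -3.141]
wrist_force: [-0.8, 0.4, -0.6]
width: 0.0562
```

{"op": "step_arm", "data": {
  "plan": [
    [[0, 0, 0, 0, 25], [0, 0, 0, 0, 25], [0, 0, 0, 0, 25], [0, 0, 0, 0, 25], [0, 0, 0, 0, 25], [0, 0, 0, 0, 25], [0, 0, 0, 0, 25]]
  ]
}}

```text
time: 10.68
tool_pos: [0.455, -0.1353, 0.0066]
ee_rot: [-3.141, 0.002, 3.141]
wrist_force: [-0.4, -0.4, 5.4]
width: 0.0349
```

{"op": "step_arm", "data": {
  "plan": [
    [[0, 0, 10, 0, 25], [0, 0, 30, 0, 25], [0, 0, 60, 0, 25], [0, 0, 95, 0, 25], [0, 0, 120, 0, 25], [0, 10, 130, 0, 25], [0, 40, 130, 0.02, 25], [5, 80, 130, 0.054, 25]]
  ]
}}

```text
time: 11.35
tool_pos: [0.4586, -0.0552, 0.1358]
ee_rot: [-3.141, 0.0, -3.092]
wrist_force: [0.4, -0.0, 0.3]
width: 0.0348
```

{"op": "step_arm", "data": {
  "plan": [
    [[5, 40, 0, 0, 25], [10, 80, 0, 0, 25], [15, 120, 0, 0, 25], [20, 160, 0, 0, 25], [25, 200, 0, 0, 25], [30, 240, 0, 0, 25], [35, 280, 0, 0, 25], [38, 320, 0, 0, 25]]
  ]
}}

```text
time: 12.02
tool_pos: [0.4956, 0.2675, 0.1339]
ee_rot: [-3.141, -0.003, -3.088]
wrist_force: [1.1, -1.2, 0.1]
width: 0.0354
```

{"op": "step_arm", "data": {
  "plan": [
    [[0, 40, 0, 0, 25], [0, 70, 0, 0, 25], [0, 81, 0, 0, 25], [0, 81, 0, 0, 25], [0, 81, 0, 0, 25]]
  ]
}}

```text
time: 12.43
tool_pos: [0.4961, 0.3457, 0.1342]
ee_rot: [-3.14, -0.002, -3.087]
wrist_force: [0.2, 0.3, -0.3]
width: 0.0347
```

Run:
```python
from h import *
w=wsnap('w4.png'); print(robot.get_obs()['tool_pos'])
for p in [(.4974,.2933,.04),(.4974,.3973,.04),(.457,.343,.04)]: print(proj(w,p))
```

```text
12.4333 [0.4961 0.3457 0.1342] [-3.140e+00 -2.000e-03 -3.087e+00] 0.034721808124736304
[0.49652422 0.34493595 0.13465501]
[189.55556967 191.94454846]
[315.18282195 198.65918024]
[252.35242225 146.13460456]
```

View pics/w4.png

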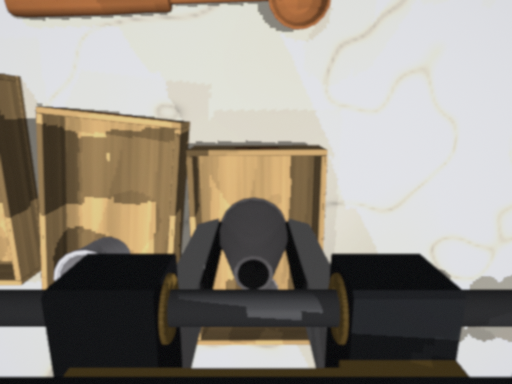

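The large nozzle is upright and centred over the bin (rim 190..327, nozzle 254). Lowering.

{"op": "step_arm", "data": {
  "plan": [
    [[0, 0, -20, 0, 25], [0, 0, -50, 0, 25], [0, 0, -80, 0, 25], [0, 0, -105, 0, 25], [0, 0, -118, 0, 25], [0, 0, -124, 0, 25], [0, 0, -127, 0, 25], [0, 0, -127, 0, 25]]
  ]
}}

```text
time: 13.15
tool_pos: [0.4978, 0.3457, 0.0093]
ee_rot: [3.141, 0.001, -3.089]
wrist_force: [0.8, -0.0, 0.8]
width: 0.0351
```

{"op": "step_arm", "data": {
  "plan": [
    [[0, 0, -1, 0, 25], [0, 0, -2, 0, 25], [0, 0, -2, 0, 25]]
  ]
}}

```text
time: 13.4
tool_pos: [0.4979, 0.3466, 0.0079]
ee_rot: [3.14, 0.002, -3.088]
wrist_force: [0.2, 0.5, -1.3]
width: 0.035
```

{"op": "step_arm", "data": {
  "plan": [
    [[0, 0, -1, 0, 25], [0, 0, -1, 0, 25], [0, 0, -1, 0, 25]]
  ]
}}

```text
time: 13.65
tool_pos: [0.4979, 0.3467, 0.0076]
ee_rot: [3.141, 0.002, -3.088]
wrist_force: [-1.0, -0.8, 4.8]
width: 0.035
```

{"op": "step_arm", "data": {
  "plan": [
    [[0, 0, 1, 0, 45], [0, 0, 1, 0, 52], [0, 0, 1, 0, 52], [0, 0, 5, 0, 52], [0, 0, 25, 0, 52], [0, 0, 60, 0, 52], [0, 0, 100, 0, 52], [0, -10, 131, 0, 52]]
  ]
}}

```text
time: 14.32
tool_pos: [0.4971, 0.3375, 0.1391]
ee_rot: [3.14, 0.001, -3.087]
wrist_force: [0.8, 0.5, -0.2]
width: 0.0487
```

{"op": "step_arm", "data": {
  "plan": [
    [[5, -40, 0, 0, 75], [10, -80, 0, -0.054, 75], [15, -120, 0, -0.054, 75], [20, -160, 0, -0.054, 75], [25, -200, 0, -0.054, 75], [30, -240, 0, -0.054, 75], [35, -280, 0, -0.054, 75], [40, -320, 0, -0.054, 75]]
  ]
}}

```text
time: 14.98
tool_pos: [0.5369, 0.0143, 0.1368]
ee_rot: [3.141, 0.0, 3.141]
wrist_force: [0.3, -0.2, -0.8]
width: 0.0706
```

{"op": "step_arm", "data": {
  "plan": [
    [[6, -40, 0, 0, 75], [12, -80, 0, 0, 75], [18, -120, 0, 0, 75], [24, -160, 0, 0, 75], [30, -200, 0, 0, 75], [36, -235, 0, 0, 75], [42, -246, 0, 0, 75], [42, -246, 0, 0, 75]]
  ]
}}

```text
time: 15.65
tool_pos: [0.5791, -0.2333, 0.1358]
ee_rot: [-3.141, -0.0, 3.136]
wrist_force: [0.1, 0.3, -0.5]
width: 0.0702
```

Run:
```python
from h import *
w=wsnap('w5.png'); print(robot.get_obs()['tool_pos'])
t=snap('top','t3.png')['frame'][135:245,85:185]
cv2.imwrite('pics/c5.png',np.hstack([w['frame'],cv2.resize(t,(280,308))[:,:].copy() if 0 else cv2.copyMakeBorder(cv2.resize(t,(280,308)),0,76,0,0,cv2.BORDER_CONSTANT)])[:,:,::-1])
for r in [(.58,-.23,.038)]: print(proj(w,r))
```

```text
15.65 [ 0.5791 -0.2333  0.1358] [-3.141 -0.     3.136] 0.07021089543711748
[ 0.57884895 -0.23101973  0.13586921]
[256.70941626 193.63492242]
```

View pics/c5.png

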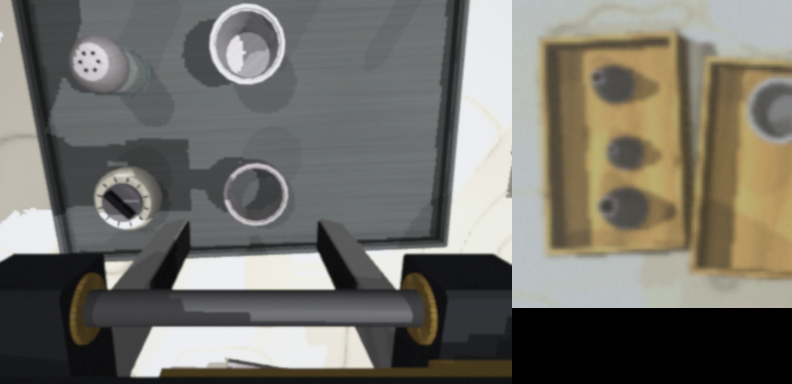

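All three nozzles stand in their bin. The cutter rim is at (256,194), as predicted. Descending on the cutter.

{"op": "step_arm", "data": {
  "plan": [
    [[1, 2, -15, 0, 75], [1, 2, -45, 0, 75], [1, 2, -75, 0, 75], [1, 2, -100, 0, 75], [1, 2, -117, 0, 75], [1, 2, -125, 0, 75], [1, 2, -128, 0, 75], [1, 2, -128, 0, 75]]
  ]
}}

```text
time: 16.42
tool_pos: [0.5801, -0.2266, 0.0086]
ee_rot: [3.141, -0.0, -3.141]
wrist_force: [0.5, -0.7, 0.4]
width: 0.0703
```

{"op": "step_arm", "data": {
  "plan": [
    [[0, 0, 0, 0, 45], [0, 0, 0, 0, 45], [0, 0, 0, 0, 45], [0, 0, 0, 0, 45], [0, 0, 0, 0, 45], [0, 0, 0, 0, 45], [0, 0, 0, 0, 45]]
  ]
}}

```text
time: 17.0
tool_pos: [0.5812, -0.2286, 0.0104]
ee_rot: [-3.14, 0.003, 3.141]
wrist_force: [-0.1, 0.0, 6.4]
width: 0.052
```

{"op": "step_arm", "data": {
  "plan": [
    [[0, 0, 10, 0, 45], [0, 0, 30, 0, 45], [0, 0, 60, 0, 45], [0, 0, 95, 0, 45], [0, 0, 120, 0, 45], [-5, 10, 130, 0, 45], [-15, 40, 130, 0.02, 45], [-30, 75, 130, 0.048, 45]]
  ]
}}

```text
time: 17.67
tool_pos: [0.5499, -0.1529, 0.1384]
ee_rot: [3.141, 0.001, -3.096]
wrist_force: [0.0, 0.7, -0.8]
width: 0.0521
```

{"op": "step_arm", "data": {
  "plan": [
    [[-15, 37, 0, 0, 45], [-30, 74, 0, 0, 45], [-45, 111, 0, 0, 45], [-60, 148, 0, 0, 45], [-75, 185, 0, 0, 45], [-88, 220, 0, 0, 45], [-92, 235, 0, 0, 45], [-92, 235, 0, 0, 45]]
  ]
}}

```text
time: 18.33
tool_pos: [0.4552, 0.0856, 0.1373]
ee_rot: [3.14, -0.003, -3.089]
wrist_force: [0.2, -0.2, -0.7]
width: 0.0519
```

Run:
```python
from h import *
w=wsnap('w6.png'); print(robot.get_obs()['tool_pos'])
c,s=np.cos(.048),np.sin(.048)
for l in [(-90,-57),(-90,57),(-42,-57),(-42,57),(50,0)]: print(l,proj(w,(.501+(c*l[0]-s*l[1])/1e3,.0834+(s*l[0]+c*l[1])/1e3,.04)).round())
```

```text
18.3333 [0.4552 0.0856 0.1373] [ 3.140e+00 -3.000e-03 -3.089e+00] 0.051942048420071864
[0.45622767 0.08371452 0.13744795]
(-90, -57) [177. 139.]
(-90, 57) [318. 140.]
(-42, -57) [179. 197.]
(-42, 57) [315. 197.]
(50, 0) [247. 296.]
```

View pics/w6.png

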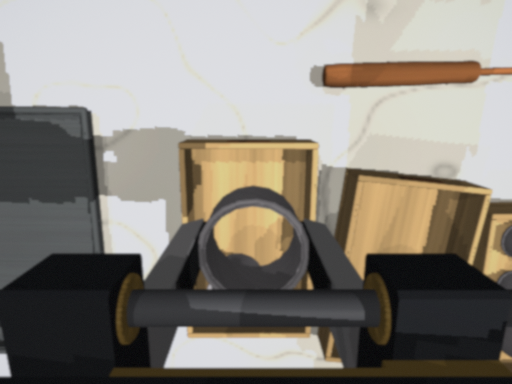

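The bin rim, at (180..318, row 142), matches the prediction, and the cutter is held level. Lowering with a 3/-2 mm correction.

{"op": "step_arm", "data": {
  "plan": [
    [[1, -1, -20, 0, 45], [3, -2, -50, 0, 45], [3, -2, -80, 0, 45], [3, -2, -105, 0, 45], [3, -2, -118, 0, 45], [3, -2, -124, 0, 45], [3, -2, -127, 0, 45], [3, -2, -127, 0, 45]]
  ]
}}

```text
time: 19.05
tool_pos: [0.4603, 0.079, 0.0117]
ee_rot: [-3.141, -0.002, -3.096]
wrist_force: [-0.2, 0.6, -0.3]
width: 0.052
```

{"op": "step_arm", "data": {
  "plan": [
    [[0, 0, -1, 0, 45], [0, 0, -2, 0, 45], [0, 0, -2, 0, 45]]
  ]
}}

```text
time: 19.3
tool_pos: [0.4615, 0.0792, 0.0113]
ee_rot: [-3.141, 0.0, -3.095]
wrist_force: [-5.3, -1.1, 8.3]
width: 0.0518
```

{"op": "step_arm", "data": {
  "plan": [
    [[0, 0, 1, 0, 62], [0, 0, 1, 0, 68], [0, 0, 1, 0, 68], [0, 0, 5, 0, 68], [0, 0, 25, 0, 68], [0, 0, 60, 0, 68], [0, 0, 100, 0, 68], [0, -10, 129, 0, 68]]
  ]
}}

```text
time: 19.97
tool_pos: [0.4617, 0.0711, 0.1415]
ee_rot: [3.141, 0.003, -3.093]
wrist_force: [0.6, 0.3, -0.5]
width: 0.064
```

{"op": "step_arm", "data": {
  "plan": [
    [[1, -40, 0, 0, 75], [2, -80, 0, -0.048, 75], [3, -120, 0, -0.048, 75], [4, -160, 0, -0.048, 75], [5, -200, 0, -0.048, 75], [5, -240, 0, -0.048, 75], [5, -280, 0, -0.048, 75], [5, -306, 0, -0.048, 75]]
  ]
}}

```text
time: 20.63
tool_pos: [0.4655, -0.2395, 0.1385]
ee_rot: [-3.14, 0.0, 3.138]
wrist_force: [0.8, -0.5, 0.2]
width: 0.0707
```

{"op": "step_arm", "data": {
  "plan": [
    [[0, 0, 0, 0, 75], [0, 0, 0, 0, 75]]
  ]
}}

```text
time: 20.8
tool_pos: [0.4657, -0.237, 0.1381]
ee_rot: [3.141, -0.001, 3.138]
wrist_force: [-0.0, 0.4, 0.4]
width: 0.0705
```

Run:
```python
from h import *
w=wsnap('w7.png'); print(robot.get_obs()['tool_pos'])
t=snap('top','t4.png')['frame'][155:255,195:285]
cv2.imwrite('pics/c7.png',np.hstack([w['frame'],cv2.copyMakeBorder(cv2.resize(t,(270,300)),0,84,0,0,cv2.BORDER_CONSTANT)])[:,:,::-1])
print(proj(w,(.466,-.237,.052)))
```

```text
20.8 [ 0.4657 -0.237   0.1381] [ 3.141e+00 -1.000e-03  3.138e+00] 0.07050511399565018
[ 0.46587638 -0.23579219  0.13817922]
[252.58670676 196.31209282]
```

View pics/c7.png

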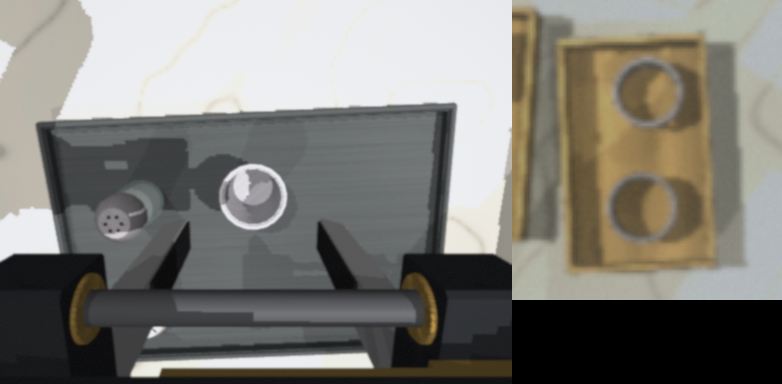

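Both cutters stand flat in the bin. The mould rim is at (253,197), exactly as predicted. Descending to grip under and at the bead.

{"op": "step_arm", "data": {
  "plan": [
    [[0, 0, -15, 0, 75], [0, 0, -45, 0, 75], [0, 0, -75, 0, 75], [0, 0, -95, 0, 75], [0, 0, -106, 0, 75], [0, 0, -111, 0, 75], [0, 0, -111, 0, 75], [0, 0, -111, 0, 75]]
  ]
}}

```text
time: 21.57
tool_pos: [0.467, -0.2358, 0.0288]
ee_rot: [-3.141, 0.002, -3.141]
wrist_force: [0.2, -0.1, -0.1]
width: 0.0702
```

{"op": "step_arm", "data": {
  "plan": [
    [[0, 0, 0, 0, 45], [0, 0, 0, 0, 45], [0, 0, 0, 0, 45], [0, 0, 0, 0, 45], [0, 0, 0, 0, 45], [0, 0, 0, 0, 45], [0, 0, 0, 0, 45]]
  ]
}}

```text
time: 22.15
tool_pos: [0.4667, -0.2365, 0.0286]
ee_rot: [-3.14, 0.002, 3.141]
wrist_force: [-0.1, -0.9, 6.1]
width: 0.0499
```

{"op": "step_arm", "data": {
  "plan": [
    [[0, 0, 8, 0, 45], [0, 0, 25, 0, 45], [0, 0, 55, 0, 45], [0, 0, 85, 0, 45], [0, 0, 105, 0, 45], [0, 10, 110, 0, 45], [0, 40, 110, -0.02, 45], [2, 80, 110, -0.059, 45]]
  ]
}}

```text
time: 22.82
tool_pos: [0.4674, -0.156, 0.1367]
ee_rot: [3.141, -0.001, 3.076]
wrist_force: [0.2, 0.8, -1.3]
width: 0.0498
```

{"op": "step_arm", "data": {
  "plan": [
    [[2, 40, 0, 0, 45], [4, 80, 0, 0, 45], [6, 120, 0, 0, 45], [8, 160, 0, 0, 45], [10, 200, 0, 0, 45], [12, 240, 0, 0, 45], [14, 280, 0, 0, 45], [17, 320, 0, 0, 45]]
  ]
}}

```text
time: 23.48
tool_pos: [0.4829, 0.1666, 0.1357]
ee_rot: [-3.141, -0.003, 3.082]
wrist_force: [1.4, 0.2, -0.9]
width: 0.0499
```

{"op": "step_arm", "data": {
  "plan": [
    [[0, 40, 0, 0, 45], [0, 60, 0, 0, 45], [0, 60, 0, 0, 45], [0, 60, 0, 0, 45]]
  ]
}}

```text
time: 23.82
tool_pos: [0.4833, 0.225, 0.1356]
ee_rot: [-3.14, -0.004, 3.085]
wrist_force: [-0.4, -0.2, -1.2]
width: 0.0496
```

Run:
```python
from h import *
w=wsnap('w8.png'); print(robot.get_obs()['tool_pos'])
c,s=np.cos(.059),-np.sin(.059)
for l in [(-90,-57),(-90,57),(-42,-57),(-42,57),(50,0)]: print(l,proj(w,(.528+(c*l[0]-s*l[1])/1e3,.221+(s*l[0]+c*l[1])/1e3,.04)).round())
```

```text
23.8167 [0.4833 0.225  0.1356] [-3.14  -0.004  3.085] 0.04964815132805581
[0.48375787 0.22390814 0.13593923]
(-90, -57) [180. 138.]
(-90, 57) [323. 139.]
(-42, -57) [183. 197.]
(-42, 57) [320. 197.]
(50, 0) [251. 297.]
```

View pics/w8.png

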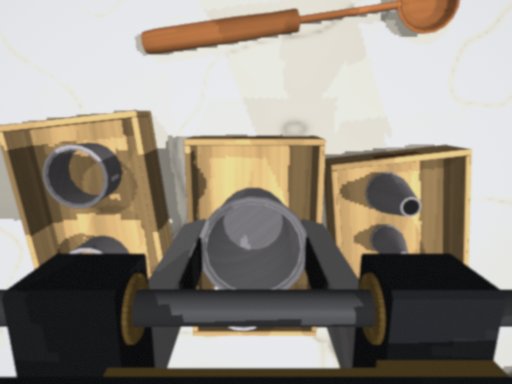

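The bin rim, at (184..325, row 139), is within 2 px of the prediction, and the mould is held level. Lowering.

{"op": "step_arm", "data": {
  "plan": [
    [[1, 0, -20, 0, 45], [2, 1, -45, 0, 45], [2, 1, -70, 0, 45], [2, 1, -90, 0, 45], [2, 1, -100, 0, 45], [2, 1, -104, 0, 45], [2, 1, -105, 0, 45], [2, 1, -105, 0, 45]]
  ]
}}

```text
time: 24.53
tool_pos: [0.4878, 0.2248, 0.0334]
ee_rot: [3.141, 0.001, 3.081]
wrist_force: [-0.1, -0.2, -0.8]
width: 0.0496
```

{"op": "step_arm", "data": {
  "plan": [
    [[0, 0, -1, 0, 45], [0, 0, -2, 0, 45], [0, 0, -2, 0, 45]]
  ]
}}

```text
time: 24.78
tool_pos: [0.4877, 0.2254, 0.0314]
ee_rot: [3.141, 0.002, 3.082]
wrist_force: [-0.0, -0.4, -1.0]
width: 0.0498
```

{"op": "step_arm", "data": {
  "plan": [
    [[0, 0, -1, 0, 45], [0, 0, -1, 0, 45], [0, 0, -1, 0, 45]]
  ]
}}

```text
time: 25.03
tool_pos: [0.4872, 0.2253, 0.0297]
ee_rot: [3.141, 0.0, 3.082]
wrist_force: [-0.1, -0.1, 0.0]
width: 0.0501
```

{"op": "step_arm", "data": {
  "plan": [
    [[0, 0, -1, 0, 45], [0, 0, -1, 0, 45], [0, 0, -1, 0, 45]]
  ]
}}

```text
time: 25.28
tool_pos: [0.4874, 0.2252, 0.0297]
ee_rot: [3.141, 0.001, 3.082]
wrist_force: [-1.7, -1.8, 5.9]
width: 0.0493
```

Contact. Releasing and moving clear.

{"op": "step_arm", "data": {
  "plan": [
    [[0, 0, 0, 0, 62], [0, 0, 0, 0, 68], [0, 0, 0, 0, 68], [0, 0, 5, 0, 68], [0, 0, 25, 0, 68], [0, 0, 60, 0, 68], [0, 0, 100, 0, 68], [0, -10, 130, 0, 68]]
  ]
}}

```text
time: 25.95
tool_pos: [0.4874, 0.2164, 0.1614]
ee_rot: [3.14, 0.002, 3.083]
wrist_force: [-0.6, 0.4, 0.3]
width: 0.064
```

{"op": "step_arm", "data": {
  "plan": [
    [[0, -40, 0, 0, 75], [0, -80, 0, 0, 75], [0, -120, 0, 0, 75], [0, -160, 0, 0, 75], [0, -200, 0, 0, 75], [0, -240, 0, 0, 75], [0, -280, 0, 0, 75], [0, -320, 0, 0, 75]]
  ]
}}

```text
time: 26.62
tool_pos: [0.4867, -0.1067, 0.1589]
ee_rot: [3.142, 0.001, 3.082]
wrist_force: [0.5, 0.5, -0.8]
width: 0.0705
```

{"op": "step_arm", "data": {
  "plan": [
    [[0, -40, 0, 0, 75], [0, -70, 0, 0, 75], [0, -70, 0, 0, 75]]
  ]
}}

```text
time: 26.87
tool_pos: [0.4865, -0.1802, 0.1583]
ee_rot: [-3.139, -0.0, 3.075]
wrist_force: [0.0, 0.3, -0.2]
width: 0.0706
```

Run:
```python
from h import *
print(robot.get_obs()['tool_pos'])
t=snap('top','t5.png')['frame'][135:250,85:275]; s=snap('side','s5.png')['frame'][110:220,190:310]
a=cv2.resize(t,(500,303)); b=cv2.resize(s,(300,275)); b=cv2.copyMakeBorder(b,0,28,0,0,cv2.BORDER_CONSTANT)
cv2.imwrite('pics/c9.png',np.hstack([a,b])[:,:,::-1])
```

```text
[ 0.48654979 -0.18015203  0.15831513]
```

View pics/c9.png

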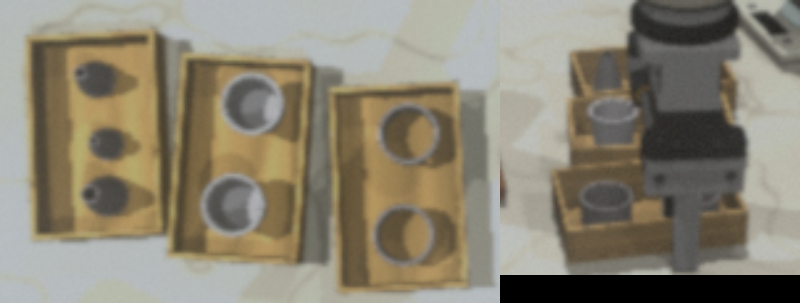

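The top view shows all seven pieces upright in the right bins: nozzles at x≈100, moulds at x≈240 and cutters at x≈407. The gripper is clear of them.

```bash
python3 -c "
from bench import robot
print(robot.close_job())"
```

```text
the job is handed in; nothing more can be done
None
```

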